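Load a work carrier on the engraver's indexing table and turn it under the head

ROBOT

A 6-joint arm with a two-finger parallel gripper is mounted at the origin on the work surface. World frame = base frame: x ahead of the robot, y to its left, z up, the work surface at z = 0. Lengths are in mm, angles in rad, forces in N, time in s.
With the tool pointing down it reaches from about 275 to 825 mm from the base axis. Payload 5.2 kg.
Tool frame: the origin (TCP) lies at the very end of the fingers, on their centre line; the grasp point (between the pads) lies 19 mm behind it; z points along the fingers, y is the line along which they close (so a half turn about z gives the same grasp; the last joint's range is limited). The gripper opens to 93 mm and grips with 3 to 60 N. Pads are 15 mm wide; open, the fingers measure 128 mm over their backs; the gripper's body (75 mm by 188 mm) begins 65 mm behind the grasp point.
Start: joints at [1.039, 0.259, 1.535, -0, 1.348, -0.203], TCP at [177.577, 520.549, 218.653] pointing down, gripper open.
Joint ranges: [-3.14, 3.14], [-0.91, 2.08], [0.19, 2.58], [-1.22, 4.36], [0.22, 2.71], [-3.12, 3.12]. Speed limits (rad/s): [2.57, 2.57, 3.14, 3.14, 3.14, 3.14].

INTERFACE

Orientations are given as a 3x3 rotation matrix whose columns are the frame's x, y, z axes.
In Python, from cell import ctrl, eoat, viewer, spotter, status gives the robot as it stands. The module is installed in compiled form; this text tells all that it offers. Calls block until the motion is done:
- ctrl.goto(position, orientation): joint-space move of the TCP to a pose.
- ctrl.move_l(position, max_speed=150, rot=None): straight line of the TCP; rot=None keeps the orientation; max_speed is the mean speed in mm/s.
- ctrl.move_j(angles): joint-space move.
- eoat.open_jaws() and eoat.grab(): open the fingers fully, or close them until they stop; the grip force is fixed at half the most.
- ctrl.hold(seconds).
- ctrl.inverse_kinematics(position, orientation): joint angles nearest the present ones, or None.
- viewer.snapshot(name): name is "scene" or "top"; returns the picture (400x640x3 uint8, red, green, blue); there is no depth.
- viewer.get_calibration(name): a dict with "fx", "fy", "cx", "cy" (pixels), "distortion" ([k1, k2, p1, p2, k3] as OpenCV has them; the pictures are not rectified), "R" (3x3) and "t" (3): a world point X has camera coordinates R X + t. Camera axes: x right, y down, z forward; pixel columns grow to the right and rows downward; lengths in mm; the calibration is good to about 2 mm. A picture is of the moment at which its call begins. get_calibration takes no time and is no camera call.
A pose or a line that the arm cannot do raises ctrl.PlanningError and nothing moves.
- ctrl.close_job(): hands the job in; it is judged then, once.
Trained networks look in the newest picture that a camera, given by its name, has taken for a name from the list of things; names that differ only in an ending like _2 or _b are one class to them, and where a whole thing is asked for, a point or a joint stands for the part that bears it (a point fixed in the world has none). Each returns a list of dicts, best first, with "score" (0 to 1); they miss things now and then, are a little off and sometimes report something else, mostly with a low value. They report only what shows in the picture. A call takes as long as a camera call.
- spotter.search_frame(label, camera): "xyz" ([x, y, z] in mm, in world coordinates, good to about 4 mm: the middle of the surface that is visible of it).
- spotter.pinpoint(label, camera): "xyz" ([x, y, z] in mm, in world coordinates, good to about 4 mm: a listed point, or the origin of a listed thing).
Readings, each from a call of its own:
- status.get_clock(): time.
- status.get_q(): joint angles.
- status.get_joint_vel(): joint speeds.
- status.get_tau(): joint torques, N m.
- status.get_position(): TCP position.
- status.get_tcp_rot(): TCP orientation.
- status.get_ft_force(): force on the tool from outside, world axes, zero at the start.
- status.get_moment(): the same for the moment, N m.
- status.get_finger_gap(): finger opening in mm.
- status.get_grasp_force(): force on a finger pad.
Only numpy, scipy, OpenCV 4.12 (cv2) and the standard library are available. Lean on these libraries where they do the work, as an engineer would, in place of code of your own. Each camera call takes 0.05 s, during which the arm holds its last target. There are 200 camera calls.

TASK

Take the wooden work carrier out of its cradle and lay it in the nest on the engraver's round indexing table, face up, fully down between the nest's side walls with its round nose close up to the end stop at the rim; the cradle and the nest each leave only the opposite end of the carrier free to hold, so set it down on the bench on the way and take it by its other end. Then turn the indexing table by its upright handle post until the nest points straight under the snout of the marking unit and the table sits in its detent there, with the carrier still in the nest. Leave everything else on the bench where it stands.

Things in the scene. Friction and masses are not known exactly. Their poses are not given: they have to be found in the camera images.
- carrier: loose beech bar 160 long x 30 wide x 32 high (mm), 0.15 kg. Nose end (+x): half round of radius 15, brass disc 25 across on top. Tail end (-x): square, small dark dot on top. Origin: centre of the underside; x to the nose, z up. Starts in the cradle, tail between its walls, about 60 of the nose end sticking out.
- carrier_nose (a point): the nose tip of the carrier, at its underside: 80 from the carrier's origin along its x.
- cradle: fixed wooden holder, open at the top and at its +x end. Floor 8 thick; two side walls 20 thick, 35 apart, tops 44 above the bench (4 above the carrier), from x = -68 to +50; end wall at -x. Origin: bench level, in the channel's middle. The carrier lies along x, nose to +x, its origin about 36 from the cradle's.
- indexer: fixed engraver. Origin: bench level on the turntable's axis. Turntable: aluminium disc, radius 130, top 45 above the bench. Marking unit: grey box 110 wide, 125 high, 165 to 285 along the indexer's +y; its snout, 45 wide, reaches in to 102 from the axis, 97 to 123 above the bench. Plunger block to 185 along +x, 50 high.
- turntable (a joint): angle of the indexing table (rad), limits -0.5 to 2.6, grows clockwise seen from above. 0: the nest points along the indexer's +y, under the snout. Spring detents at 0, 0.785, 1.571, 2.356: each pulls in from about 0.04 rad and takes about 5 N at the handle to leave; light friction between them.
- nest (a point): where the carrier's origin belongs: on the nest's floor, 36 from the axis, 49 above the bench; x points out to the rim (nose that way). Channel 35 wide; walls 12 thick, tops 34 above the floor, from x = -11 to +89; end stop at +83. The tail end (60) lies free, 4 above the disc. Two clamp blocks, 18 high, on the disc 83 to 113 from the axis, at right angles to the nest.
- handle (a point): centre of the top of the upright black handle post on the turntable: round, diameter 22, top 100 above the bench, the grip 45 long below it; stands 105 from the axis, on the far side of the axis from the nest. Turns with the table.
- brush: bystander: bench brush, 130 x 46, 45 high, long along its x; origin under its centre.
- bench_block: bystander: steel bench block, 70 x 70, 24 high; origin under its centre.
- jar: bystander: amber glass jar with a steel lid, diameter 66, 85 high; origin under its centre.
- tin: bystander: closed flat tin, 97 x 62, 28 high, long along its x; origin under its centre.
- mallet: bystander: small wooden mallet lying down, 50 high, from -95 to +75 along its x, head 75 wide at +50; origin at bench level.
- bottle: bystander: amber bottle, diameter 72, 190 high; origin under its centre.

How it is judged:
By the outcome, as a careful person would: the job done as asked, in the order asked, and still so for the second after the job is handed in, with the robot touching nothing.
It also fails if it takes over 67 s, if anything falls off the work surface, if the arm or the gripper's body presses on something with over 40 N, if the wrist force passes 120 N, or if a joint passes its speed limit or range.

## Working session

There is one attempt and no reset: what is moved stays moved. The work goes in short steps, each a Python script; the robot and the scene stay as the last script left them, time stands still between calls to the robot, and variables do not carry over. Pictures are saved under pics/ and viewed, at most 10 in all, crops included, and the job is handed in when it is done.

```bash
mkdir -p pics; ls; python3 - <<'E'
from cell import ctrl, eoat, viewer, spotter, status
import cv2, numpy as np
for c in ("scene","top"):
    im=viewer.snapshot(c); cv2.imwrite(f"pics/{c}0.png",im[:,:,::-1])
    k=viewer.get_calibration(c); print(c,k["fx"],np.round(-np.array(k["R"]).T@k["t"]),k["distortion"])
    for n in ("carrier","carrier_nose","cradle","indexer","nest","handle","brush","bench_block","jar","tin","mallet","bottle"):
        r=spotter.pinpoint(n,c); print(n,[(np.round(d["xyz"]).tolist(),round(d["score"],2)) for d in r[:2]])
print(status.get_clock())
E
```

```text
pics
scene 437.88727787120473 [1135. -759.  788.] [0.01686672 0.         0.         0.         0.        ]
carrier [([559.0, -313.0, 13.0], 0.63)]
carrier_nose [([555.0, -236.0, 8.0], 0.78)]
cradle [([560.0, -350.0, -2.0], 0.96)]
indexer [([614.0, 130.0, 0.0], 0.76)]
nest [([650.0, 132.0, 48.0], 0.95), ([510.0, 117.0, 106.0], 0.69)]
handle [([510.0, 114.0, 106.0], 0.88)]
brush [([375.0, -105.0, -1.0], 0.75)]
bench_block [([723.0, -305.0, 1.0], 0.9), ([283.0, -348.0, 2.0], 0.74)]
jar [([694.0, -130.0, 2.0], 0.68)]
tin [([285.0, -348.0, 1.0], 0.81)]
mallet [([298.0, 309.0, -4.0], 0.66)]
bottle [([626.0, -484.0, -0.0], 0.81)]
top 520.3060630626076 [ 331.  -70. 1346.] [-0.13297702  0.          0.          0.          0.        ]
carrier [([561.0, -316.0, 8.0], 0.83)]
carrier_nose [([555.0, -233.0, 9.0], 0.62)]
cradle [([560.0, -353.0, 1.0], 0.91)]
indexer [([616.0, 132.0, -2.0], 0.77)]
nest [([653.0, 140.0, 44.0], 0.62)]
handle [([516.0, 116.0, 99.0], 0.65)]
brush [([373.0, -106.0, -5.0], 0.66)]
bench_block [([632.0, -489.0, -4.0], 0.62), ([718.0, -308.0, -2.0], 0.59)]
jar [([689.0, -132.0, -2.0], 0.83), ([631.0, -487.0, -2.0], 0.17)]
tin []
mallet [([300.0, 308.0, -1.0], 0.77), ([514.0, 118.0, 99.0], 0.5)]
bottle [([629.0, -485.0, -2.0], 0.87)]
1.3
```

View pics/scene0.png

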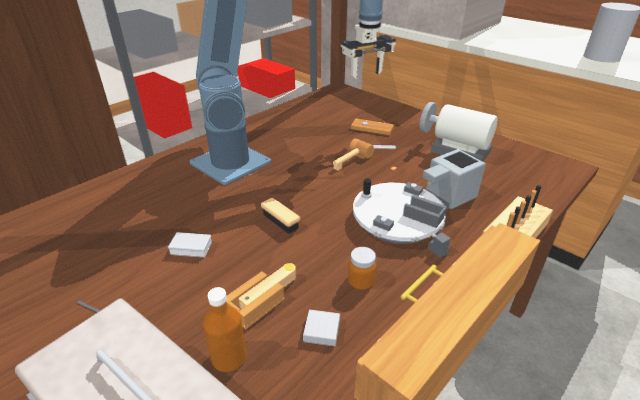

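View pics/top0.png

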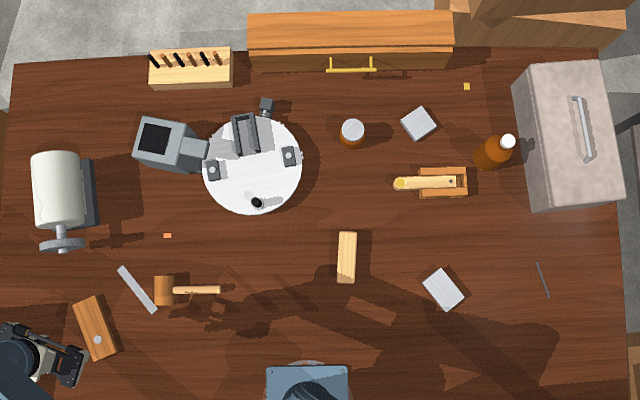

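The scene view shows the cradle (245,290), nest at (425,210), handle (367,185) and snout (440,175). The top view has +x up and +y left, with the nest pointing roughly +x. I'll rectify both regions to metric planes.

```bash
cat > h.py <<'E'
from cell import ctrl, eoat, viewer, spotter, status
import cv2, numpy as np
def proj(P,c):
    k=viewer.get_calibration(c); K=np.array([[k["fx"],0,k["cx"]],[0,k["fy"],k["cy"]],[0,0,1.]])
    return cv2.projectPoints(np.asarray(P,float).reshape(-1,3),cv2.Rodrigues(np.array(k["R"],float))[0],np.array(k["t"],float),K,np.array(k["distortion"],float))[0].reshape(-1,2)
def ortho(im,c,x0,x1,y0,y1,z,s):
    "up=+x, left=+y"
    h,w=int((x1-x0)*s),int((y1-y0)*s)
    r,q=np.mgrid[0:h,0:w]
    m=proj(np.stack([x1-r/s,y1-q/s,np.full(r.shape,z)],-1),c).astype(np.float32).reshape(h,w,2)
    return cv2.remap(im,m[...,0],m[...,1],cv2.INTER_CUBIC)
def R(phi):  # tool down, closing axis (y) at azimuth phi
    c,s=np.cos(phi),np.sin(phi); y=np.array([c,s,0]); z=np.array([0,0,-1.]); return np.stack([np.cross(y,z),y,z],1)
E
python3 - <<'E'
from h import *
im=viewer.snapshot("top")
def grid(o,x1,y1,s):
    for v in range(-800,1000,50):
        r=int((x1-v)*s); q=int((y1-v)*s)
        if 0<r<o.shape[0]: cv2.putText(o,str(v),(0,r+4),0,.35,(0,255,255)); o[r,::4]=(0,255,255)
        if 0<q<o.shape[1]: cv2.putText(o,str(v),(q-8,10),0,.35,(0,255,255)); o[::4,q]=(0,255,255)
    return o
o=ortho(im,"top",450,820,-40,360,45,1.6)[:,:,::-1].copy(); cv2.imwrite("pics/idx.png",grid(o,820,360,1.6))
o=ortho(im,"top",480,640,-450,-180,40,2.9)[:,:,::-1].copy(); cv2.imwrite("pics/crd.png",grid(o,640,-180,2.9))
E
```

```text
(no output)
```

View pics/idx.png

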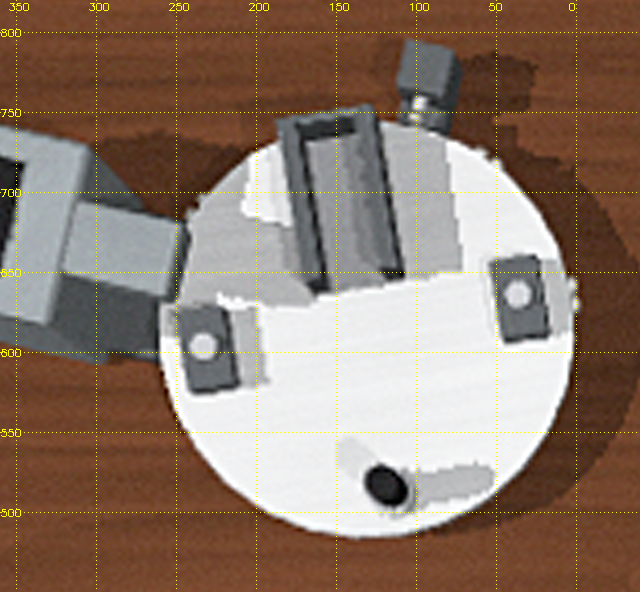

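View pics/crd.png

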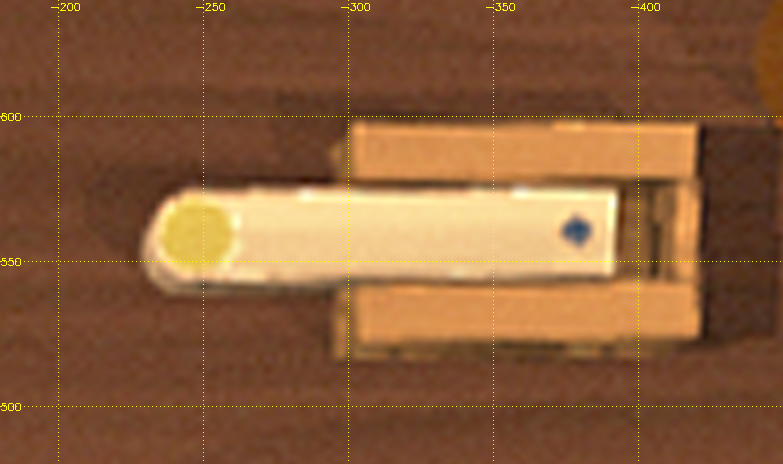

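Rectified picture: disc centre (614–616, 130–132), nest azimuth ≈9.5°, snout azimuth ≈77°, so the table angle is ≈1.178. The carrier lies along +y with its origin at (560,-314) and its top at z=40, which matches the given sizes. Next I'll check IK and refine the axis.

```bash
python3 - <<'E'
from h import *
d=np.deg2rad
A=np.array([615,131.])
def pol(r,a): return A+r*np.array([np.cos(d(a)),np.sin(d(a))])
for f in (0,180):
    for n,p,z,a in [("pick",(560,-278),7,0.3),("set",(580.5,-74),4,-80.5),("tail",(509,-86),4,-80.5),("nest",pol(0,9.5),54,-80.5),("h0",pol(105,189.5),60,-80.5),("h1",pol(105,257),60,-13),("h0b",pol(105,189.5),60,9.5),("h1b",pol(105,257),60,77)]:
        q=ctrl.inverse_kinematics([*p,z],R(d(a+f)));print(n,f,None if q is None else np.round(q,2))
im=viewer.snapshot("top")
o=ortho(im,"top",470,760,-15,275,45,3)
g=cv2.inRange(o,(200,200,200),(255,255,255)); c=max(cv2.findContours(g,0,cv2.CHAIN_APPROX_NONE)[0],key=cv2.contourArea)
p=c[:,0,:]; P=np.stack([760-p[:,1]/3,275-p[:,0]/3],1)
from scipy.optimize import least_squares
r=least_squares(lambda v:np.hypot(P[:,0]-v[0],P[:,1]-v[1])-v[2],[615,131,130],loss="cauchy",f_scale=1).x;print(r)
s=least_squares(lambda v:np.hypot(P[:,0]-v[0],P[:,1]-v[1])-130,[615,131],loss="cauchy",f_scale=1).x;print(s)
E
```

```text
pick 0 [-0.64  0.59  1.58 -0.    0.97 -0.64]
set 0 [-0.32  0.54  1.69 -0.    0.91  1.09]
tail 0 [-0.38  0.45  1.87 -0.    0.83  1.02]
nest 0 [ 0.03  0.54  1.53 -0.    1.07  1.44]
h0 0 [ 0.01  0.38  1.8  -0.    0.97  1.41]
h1 0 [-0.14  0.48  1.63 -0.    1.04  0.09]
h0b 0 [ 0.01  0.38  1.8  -0.    0.97 -0.16]
h1b 0 [-0.14  0.48  1.63 -0.    1.04 -1.48]
pick 180 [-0.64  0.59  1.58 -0.    0.97  2.5 ]
set 180 [-0.32  0.54  1.69 -0.    0.91 -2.05]
tail 180 [-0.38  0.45  1.87 -0.    0.83 -2.12]
nest 180 [ 0.03  0.54  1.53 -0.    1.07 -1.7 ]
h0 180 [ 0.01  0.38  1.8  -0.    0.97 -1.73]
h1 180 [-0.14  0.48  1.63 -0.    1.04 -3.05]
h0b 180 [ 0.01  0.38  1.8  -0.    0.97  2.98]
h1b 180 [-0.14  0.48  1.63 -0.    1.04  1.66]
[614.39635636 131.00846969 128.53997526]
[615.86425216 131.59950315]
```

```bash
python3 - <<'E'
from h import *
d=np.deg2rad
ctrl.goto([560.3,-278,110],R(d(0.3))); print(status.get_clock())
ctrl.move_l([560.3,-278,7],120); print(status.get_clock(),status.get_ft_force())
eoat.grab(); print(status.get_clock(),status.get_finger_gap(),status.get_grasp_force(),status.get_ft_force())
ctrl.move_l([560.3,-278,90],100); print(status.get_clock(),status.get_finger_gap(),status.get_ft_force())
ctrl.goto([580.5,-74,60],R(d(-80.5))); print(status.get_clock(),status.get_position())
for c in("top","scene"):
    im=viewer.snapshot(c); cv2.imwrite(f"pics/held_{c}.png",im[:,:,::-1])
    for n in("carrier","carrier_nose"): print(c,n,spotter.pinpoint(n,c))
E
```

```text
4.525
5.5333 [ 1.09874216 -0.17040767 -0.54733753]
6.5333 29.514400303827376 29.896039366722107 [-0.61321177  1.32098296  0.40228483]
7.5167 29.44643520564423 [-0.01954091  0.79710557 -1.64498204]
9.0417 [580.53621559 -74.32346914  59.83890263]
top carrier [{'xyz': [546.5, -82.5, 59.3], 'score': 0.54}]
top carrier_nose []
scene carrier [{'xyz': [548.6, -80.5, 63.8], 'score': 0.94}]
scene carrier_nose [{'xyz': [623.8, -68.4, 62.4], 'score': 0.7}]
```

```bash
python3 - <<'E'
from h import *
d=np.deg2rad
ctrl.move_l([580.5,-74,10],100)
ctrl.move_l([580.5,-74,1.3],20); print(status.get_clock(),status.get_ft_force(),status.get_position())
eoat.open_jaws(); ctrl.move_l([580.5,-74,90],150); ctrl.goto([470,150,200],R(d(-80.5))); print(status.get_clock())
for c in("top","scene"):
    im=viewer.snapshot(c)
    for n in("carrier","carrier_nose"): print(c,n,spotter.pinpoint(n,c))
    o=ortho(im,c,440,650,-140,-20,32,3)[:,:,::-1]; cv2.imwrite(f"pics/set_{c}.png",o)
a,b=[cv2.imread(f"pics/set_{c}.png")[:590] for c in("top","scene")]; cv2.imwrite("pics/set.png",np.hstack([a,b]))
E
```

```text
10.575 [ 0.43265413  0.01308637 -1.17347082] [580.45729412 -73.99707725   1.24225283]
13.4833
top carrier [{'xyz': [546.1, -80.7, 0.2], 'score': 0.73}, {'xyz': [286.6, -350.7, 1.7], 'score': 0.43}]
top carrier_nose [{'xyz': [625.4, -67.2, -0.8], 'score': 0.91}]
scene carrier [{'xyz': [548.4, -78.5, 3.3], 'score': 0.64}]
scene carrier_nose [{'xyz': [627.1, -70.3, 2.5], 'score': 0.76}]
```

View pics/set.png

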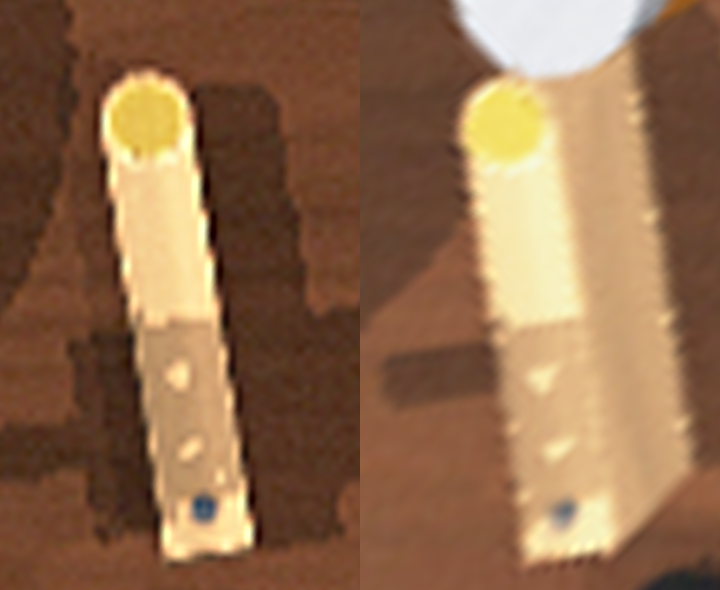

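The carrier lies face up on the bench: disc (146,117) and dot (203,508) put its origin at ≈(546,-78) and its nose azimuth at ≈8.5°. Next I'll regrip it by the tail and hover over the nest.

```bash
python3 - <<'E'
from h import *
d=np.deg2rad
ctrl.goto([510.4,-83.5,90],R(d(-81.5)))
ctrl.move_l([510.4,-83.5,4],120); eoat.grab(); print(status.get_clock(),status.get_finger_gap(),status.get_grasp_force())
ctrl.move_l([510.4,-83.5,125],150)
u=np.array([np.cos(d(9.5)),np.sin(d(9.5))]); p=np.array([615,131.2])-5*u
ctrl.goto([*p,125],R(d(-80.5))); ctrl.move_l([*p,94],60); ctrl.hold(.3); print(status.get_clock(),status.get_position(),status.get_finger_gap(),status.get_ft_force(),status.get_tcp_rot()[:2])
for c in("top","scene"):
    im=viewer.snapshot(c); cv2.imwrite(f"pics/hov_{c}.png",im[:,:,::-1])
    for n in("carrier","carrier_nose","nest","handle"): print(c,n,spotter.pinpoint(n,c)[:1])
a=ortho(viewer.snapshot("top"),"top",560,760,60,200,83,2.9)
b=ortho(viewer.snapshot("scene"),"scene",560,760,60,200,83,2.9)
cv2.imwrite("pics/hov.png",np.hstack([a,b])[:,:,::-1]); print(a.shape)
E
```

```text
16.675 29.56676159513912 29.97754991054535
19.5333 [610.27787428 130.4846879   94.38558948] 29.644483827770355 [-0.28122016  0.21278534 -0.91429443] [[ 9.86251171e-01  1.65251775e-01  6.91844899e-04]
 [ 1.65251806e-01 -9.86251408e-01  1.18695170e-05]]
top carrier []
top carrier_nose [{'xyz': [630.2, -488.1, -1.1], 'score': 0.65}]
top nest [{'xyz': [651.5, 136.5, 46.9], 'score': 0.76}]
top handle [{'xyz': [512.6, 118.1, 101.6], 'score': 0.91}]
scene carrier [{'xyz': [648.4, 136.3, 93.0], 'score': 0.94}]
scene carrier_nose [{'xyz': [722.2, 150.9, 94.2], 'score': 0.83}]
scene nest [{'xyz': [651.0, 133.9, 50.1], 'score': 0.93}]
scene handle [{'xyz': [510.6, 111.3, 103.9], 'score': 0.65}]
(580, 406, 3)
```

View pics/hov.png

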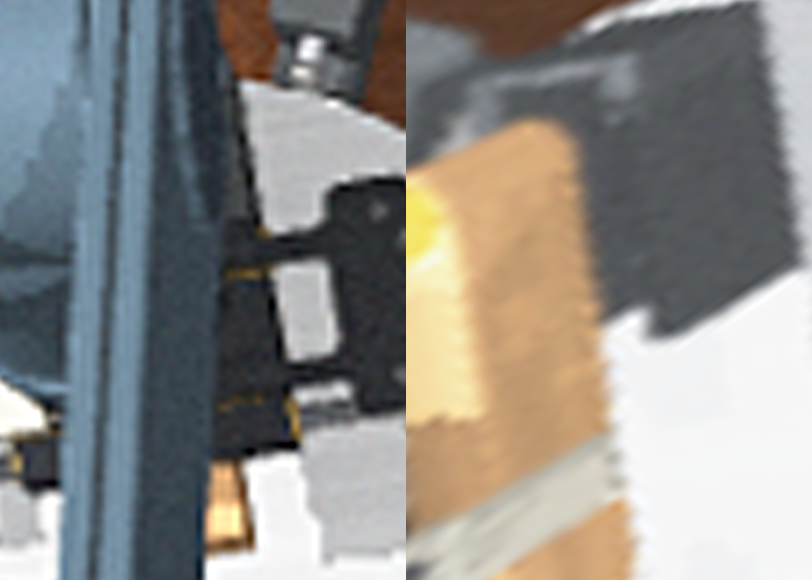

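```bash
cat >> h.py <<'E'
def nestmodel(A,az):
    u=np.array([np.cos(az),np.sin(az)]);v=np.array([-u[1],u[0]])
    W=lambda x,y,z:[*(np.array(A)+(36+x)*u+y*v),z]
    L=[]
    for s in(1,-1): L.append([W(x,s*y,83) for x,y in((-11,17.5),(89,17.5),(89,29.5),(-11,29.5),(-11,17.5))])
    L.append([W(83,17.5,83),W(83,-17.5,83)])
    for s in(1,-1): L.append([W(x-36,s*y,63) for x,y in((-15,83),(15,83),(15,113),(-15,113),(-15,83))])
    return L
def carmodel(O,az,z):
    u=np.array([np.cos(az),np.sin(az)]);v=np.array([-u[1],u[0]])
    return [[[*(np.array(O)+x*u+y*v),z+32] for x,y in [(-80,-15),(-80,15),(65,15)]+[(65+15*np.cos(t),15*np.sin(t)) for t in np.linspace(np.pi/2,-np.pi/2,12)]+[(-80,-15)]]]
def overlay(fn,c,Ls,x0,y0,w,h,s):
    im=cv2.resize(cv2.imread(fn)[y0:y0+h,x0:x0+w],None,fx=s,fy=s,interpolation=cv2.INTER_CUBIC)
    for L,col in Ls:
        for l in L: cv2.polylines(im,[np.round(((proj(l,c)+.5-[x0,y0])*s)*16).astype(np.int32)],False,col,1,cv2.LINE_AA,4)
    return im
E
python3 - <<'E'
from h import *
d=np.deg2rad; A=[615,131.2]; u=np.array([np.cos(d(9.5)),np.sin(d(9.5))])
N=nestmodel(A,d(9.5)); C=carmodel(np.array([610.3,130.5])+36*u,d(9.5),90.4)
a=overlay("pics/top0.png","top",[(N,(0,0,255))],195,100,110,100,5)[:, :400]
a=overlay("pics/top0.png","top",[(N,(0,0,255))],200,105,80,100,5)
b=overlay("pics/hov_scene.png","scene",[(N,(0,0,255)),(C,(0,255,0))],370,170,80,100,5)
cv2.imwrite("pics/ov.png",np.hstack([a,b]))
E
```

```text
(no output)
```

View pics/ov.png

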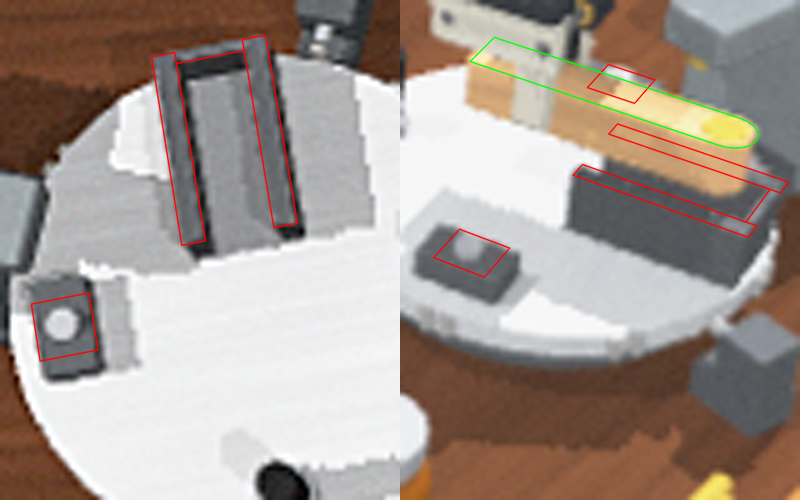

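The top view matches the nest model to about 0.5 mm, and the held carrier matches the gripper pose. I'll lower it with force monitoring.

```bash
python3 - <<'E'
from h import *
p=status.get_position(); d=np.deg2rad; u=np.array([np.cos(d(9.5)),np.sin(d(9.5))]); p=np.array([615,131.2])-5*u
f0=np.array(status.get_ft_force())
for z in (90,87,85,83,80,76,72,68,64,60,57,55,54):
    ctrl.move_l([*p,z],40); f=np.array(status.get_ft_force())-f0; print(z,np.round(f,1),np.round(status.get_moment(),2))
    if np.linalg.norm(f)>6: break
print(status.get_clock())
viewer.snapshot("scene"); im=viewer.snapshot("scene"); cv2.imwrite("pics/low.png",im[:,:,::-1])
for n in("carrier","carrier_nose","nest"): print(n,spotter.pinpoint(n,"scene")[:1])
E
```

```text
90 [ 1.1 -0.4 -0.7] [-0.01  0.21 -0.02]
87 [ 1.1 -0.5 -0.2] [-0.01  0.23  0.02]
85 [ 0.7 -0.8 -1.5] [-0.06  0.24 -0.05]
83 [ 1.1 -0.9 -1.1] [-0.03  0.21  0.  ]
80 [ 1.  -0.8 -1. ] [-0.    0.21  0.06]
76 [ 0.2 -1.  -0. ] [ 0.04  0.18 -0.07]
72 [ 1.1 -1.1 -0.2] [-0.01  0.2   0.03]
68 [ 1.2 -0.2 -0.6] [-0.06  0.19  0.02]
64 [ 0.7 -1.2 -0.1] [-0.02  0.22 -0.04]
60 [ 1.1 -0.7 -1.1] [-0.03  0.19 -0.01]
57 [ 1.3 -1.7 -0.4] [-0.05  0.2  -0.06]
55 [-0.2 -1.2  0.1] [-0.06  0.15  0.04]
54 [ 0.4 -0.2 -0.1] [-0.02  0.17  0.03]
23.3833
carrier [{'xyz': [647.5, 136.2, 52.0], 'score': 0.62}]
carrier_nose [{'xyz': [722.9, 147.9, 53.1], 'score': 0.92}]
nest [{'xyz': [652.1, 132.2, 47.1], 'score': 0.62}]
```

```bash
python3 - <<'E'
from h import *
d=np.deg2rad; u=np.array([np.cos(d(9.5)),np.sin(d(9.5))]); A=np.array([615,131.2])
f0=np.array(status.get_ft_force()); s=-5
for s in np.arange(-4,9,1.):
    ctrl.move_l([*(A+s*u),53.6],30); f=np.array(status.get_ft_force())-f0; fr=f[:2]@u; print(s,np.round(f,1))
    if fr<-4: break
s-=.5; 
for z in (53,52.5,52):
    ctrl.move_l([*(A+s*u),z],20); f=np.array(status.get_ft_force())-f0; print(z,np.round(f,1))
    if f[2]>4: break
eoat.open_jaws(); ctrl.move_l([*(A+s*u),140],120); ctrl.goto([430,-60,200],R(d(-80.5))); print(status.get_clock())
for c in("top","scene"):
    im=viewer.snapshot(c); cv2.imwrite(f"pics/in_{c}.png",im[:,:,::-1])
    for n in("carrier","carrier_nose","handle"): print(c,n,spotter.pinpoint(n,c)[:1])
N=nestmodel(A,d(9.5)); C=carmodel(A+38*u,d(9.5),49)
cv2.imwrite("pics/ov2.png",np.hstack([overlay("pics/in_top.png","top",[(N,(0,0,255))],200,105,80,110,5),overlay("pics/in_scene.png","scene",[(C,(0,255,0))],370,170,80,110,5)]))
E
```

```text
-4.0 [-0.1  0.3 -0.6]
-3.0 [-0.2  0.3 -0.9]
-2.0 [ 0.1 -0.4 -0.2]
-1.0 [-1.   0.2 -0.6]
0.0 [ 0.  -0.5 -0.2]
1.0 [-0.7 -0.3 -0.2]
2.0 [-0.5 -0.1  0.7]
3.0 [-0.4  0.4  0.2]
4.0 [-2.9 -0.4  0.4]
5.0 [-6.2 -1.9  2.5]
53 [-5.2 -1.5  2.6]
52.5 [-7.3 -1.1  5.4]
29.6917
top carrier [{'xyz': [649.8, 138.2, 47.1], 'score': 0.82}]
top carrier_nose [{'xyz': [730.6, 153.2, 49.8], 'score': 0.6}]
top handle [{'xyz': [513.7, 119.2, 97.7], 'score': 0.84}]
scene carrier [{'xyz': [657.0, 134.7, 53.2], 'score': 0.64}]
scene carrier_nose [{'xyz': [731.7, 148.1, 51.8], 'score': 0.56}]
scene handle [{'xyz': [509.6, 112.5, 106.6], 'score': 0.96}]
```

View pics/ov2.png

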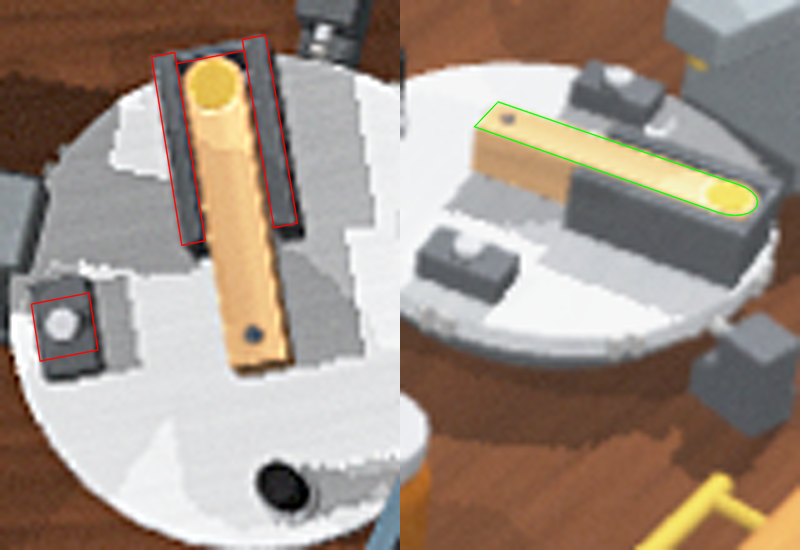

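The carrier is seated face up with its nose at the stop: disc (212,82) against the stop edge at (210,55), and the green model matches in the scene view. Now I'll turn the table.

```bash
python3 - <<'E'
from h import *
d=np.deg2rad; A=np.array([615.,131.2])
def P(a,z): return [*(A-105*np.array([np.cos(d(a)),np.sin(d(a))])),z]
ctrl.goto(P(9.5,150),R(d(-80.5))); ctrl.move_l(P(9.5,61),120); eoat.grab()
print(status.get_clock(),status.get_finger_gap(),status.get_ft_force())
for a in np.linspace(9.5,77,10)[1:]:
    ctrl.move_l(P(a,61),70,rot=R(d(a-90))); print(round(a,1),np.round(status.get_ft_force(),1),end=" ")
ctrl.hold(.2); print(np.round(status.get_ft_force(),1))
eoat.open_jaws(); ctrl.hold(.2); print(status.get_clock(),np.round(status.get_ft_force(),1))
ctrl.move_l(P(77,160),120); ctrl.goto([420,-100,220],R(d(-13))); print(status.get_clock())
for c in("top","scene"):
    im=viewer.snapshot(c); cv2.imwrite(f"pics/tu_{c}.png",im[:,:,::-1])
    for n in("carrier","carrier_nose","handle","nest"): print(c,n,spotter.pinpoint(n,c)[:1])
N=nestmodel(A,d(77)); C=carmodel(A+39*np.array([np.cos(d(77)),np.sin(d(77))]),d(77),49)
L=[(N,(0,0,255)),(C,(0,255,0))]
cv2.imwrite("pics/ov3.png",np.hstack([overlay("pics/tu_top.png","top",L,180,110,100,110,4),overlay("pics/tu_scene.png","scene",L,360,140,100,110,4)]))
E
```

```text
32.9 21.665692558795154 [-0.17826442 -0.5386255   0.05714811]
17.0 [-0.5 -1.5  0.4] 24.5 [-1.4 -1.5  1.3] 32.0 [-1.5 -6.1  0.9] 39.5 [-4.5  1.1  2.8] 47.0 [-3.1 -0.8  1.8] 54.5 [-2.  -1.6  1.1] 62.0 [-1.7 -2.7  0. ] 69.5 [-2.5 -3.4 -0.4] 77.0 [-0.7 -2.6 -2.6] [ 0.6 -2.7 -3.1]
37.6583 [-0.7  0.2  0.3]
39.525
top carrier [{'xyz': [621.4, 166.2, 48.4], 'score': 0.6}]
top carrier_nose [{'xyz': [640.2, 244.1, 48.7], 'score': 0.59}]
top handle [{'xyz': [593.4, 31.9, 100.4], 'score': 0.91}]
top nest [{'xyz': [626.3, 165.0, 46.7], 'score': 0.62}]
scene carrier [{'xyz': [624.9, 166.9, 54.8], 'score': 0.91}]
scene carrier_nose [{'xyz': [645.2, 243.8, 51.1], 'score': 0.89}]
scene handle [{'xyz': [590.1, 28.5, 102.7], 'score': 0.85}]
scene nest [{'xyz': [622.6, 160.8, 47.4], 'score': 0.74}]
```

View pics/ov3.png

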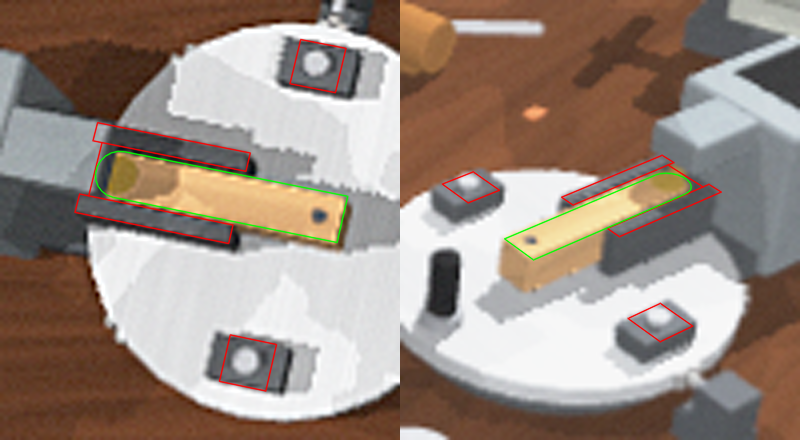

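The nest and carrier lie under the snout, matching the model at azimuth 77° in both views. A short grip-and-feel around this angle will confirm the detent centre.

```bash
python3 - <<'E'
from h import *
d=np.deg2rad; A=np.array([615.,131.2])
def P(a,z): return [*(A-105*np.array([np.cos(d(a)),np.sin(d(a))])),z]
ctrl.goto(P(77,150),R(d(-13))); ctrl.move_l(P(77,61),120); f0=np.mean([status.get_ft_force() for _ in range(5)],0); eoat.grab()
t=np.array([np.sin(d(77)),-np.cos(d(77)),0])
A_=[77,78,79,78,77,76,75,76,77]; F=[]
for a in A_:
    ctrl.move_l(P(a,61),15,rot=R(d(a-90))); v=[]
    for _ in range(3): ctrl.hold(.04); v.append((np.array(status.get_ft_force())-f0)@t)
    F.append(np.mean(v)); print(a,round(F[-1],2))
print(np.polyfit(A_,F,1),status.get_clock())
E
```

```text
77 -0.73
78 -6.64
79 -9.84
78 -7.32
77 -3.44
76 3.76
75 8.12
76 4.3
77 0.59
[ -4.8264564 370.3924042] 46.5
```

The force restores around a centre of ≈76.75°, so this is the detent. I'll release there, retract, check and hand in.

```bash
python3 - <<'E'
from h import *
d=np.deg2rad; A=np.array([615.,131.2])
def P(a,z): return [*(A-105*np.array([np.cos(d(a)),np.sin(d(a))])),z]
ctrl.move_l(P(76.75,61),15,rot=R(d(-13.25))); eoat.open_jaws(); ctrl.move_l(P(76.75,160),120); ctrl.goto([420,-100,220],R(d(-13))); ctrl.hold(.3)
for c in("top","scene"):
    im=viewer.snapshot(c); cv2.imwrite(f"pics/fin_{c}.png",im[:,:,::-1])
    for n in("carrier","carrier_nose","handle"): print(c,n,spotter.pinpoint(n,c)[:1])
print(status.get_clock())
N=nestmodel(A,d(76.75)); C=carmodel(A+39*np.array([np.cos(d(76.75)),np.sin(d(76.75))]),d(76.75),49)
L=[(N,(0,0,255)),(C,(0,255,0))]
cv2.imwrite("pics/ov4.png",np.hstack([overlay("pics/fin_top.png","top",L,180,110,100,110,4),overlay("pics/fin_scene.png","scene",[],360,140,100,110,4)]))
E
```

```text
top carrier [{'xyz': [624.0, 168.1, 46.7], 'score': 0.86}]
top carrier_nose [{'xyz': [638.9, 248.5, 52.1], 'score': 0.58}]
top handle [{'xyz': [592.7, 32.8, 99.1], 'score': 0.9}]
scene carrier [{'xyz': [624.5, 167.4, 51.7], 'score': 0.89}]
scene carrier_nose [{'xyz': [640.5, 245.8, 52.1], 'score': 0.66}]
scene handle [{'xyz': [589.6, 27.4, 103.1], 'score': 0.93}]
50.525
```

View pics/ov4.png

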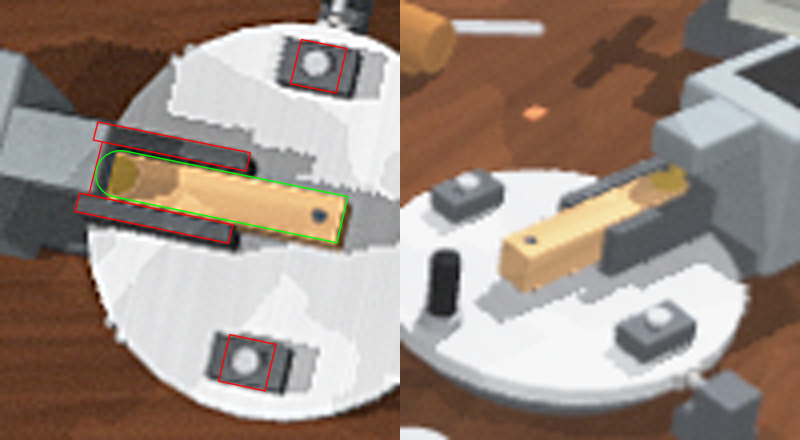

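The carrier, with its dot at (319,216), sits in the nest under the snout, and the gripper is clear.

```bash
python3 -c "
from cell import ctrl
print(ctrl.close_job())"
```

```text
the job is handed in; nothing more can be done
None
```

I handed in the job at about 51 s of the 67 s allowed: the carrier lies face up in the nest with its nose at the end stop, and the table sits in its detent under the snout, which I confirmed by feel and in both cameras.

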